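# Offer up the top mould half over the bottom half

### The job

We are about to close this mould and I want to check its registration keys first. Swing the casting box's clear dust cover up and back and bring it gently to rest on its stops, then pick up the top mould half by its wooden grip, carry it over the bottles and cups without disturbing anything, and finish holding it level over the bottom half in the box: lined up edge to edge, pour notches at the same end, with about 20 mm of air between the two faces, the halves never touching. Keep hold of it there: do not set it down or let go.

Things in the scene. Friction and masses are not known exactly. Their poses are not given: they have to be found in the camera images.
- casting_box: Fixed plywood box under a hinged cover: 164 mm (its x) by 214 mm (its y), 80 mm high, walls and floor 12 mm. Origin: centre of its underside, on the bench; x points to its back (the hinge side), z up. Two 160 mm high steel stop posts with bumpers stand 37 mm behind the back wall at y = -85 and +85 mm.
- cover (a joint): Angle of the dust cover (clear panel in a 6 mm aluminium frame, 164 by 214 mm, about 0.35 kg): 0 = closed on the box, 1.70 rad = resting on its stops, a little past upright. Starts closed or a little ajar (up to 0.3). The stiff hinge keeps it at any angle where it is left; raising it takes up to 4 N at the handle.
- cover_handle (a point): Middle of the cover's handle: a round steel bar 12 mm thick, 100 mm long between its legs, parallel to the hinge (along the box's y), 195 mm from the hinge line along the cover and 25 mm above the cover's underside; with the cover closed it is 31 mm in front of the box's front wall, 105 mm above the bench.
- cover_hinge (a point): Middle of the cover's hinge line, on the top edge of the box's back wall, 80 mm above the bench. The cover turns about the box's y axis through this point.
- bottom_face (a point): Centre of the upper (parting) face of the bottom mould half, which lies in the box, face 57 mm above the bench. White plaster jacket lined with amber rubber, 96 mm (its x) by 140 mm (its y) by 45 mm high, with a carved cavity; four round keys stand 7.5 mm above the face near its corners. Axes as the half: y long, towards the pour notch, z up.
- bottom_notch (a point): Point on the bottom half's parting face at the pour notch (a half-round bite 26 mm wide and 13 mm deep in the middle of one short edge); the point is in the middle of the edge's line, 70 mm along +y from bottom_face.
- top_handle (a point): Centre of the wooden grip of the top mould half, to be grasped: level bar 22 mm wide (half's y), 24 high, 92 long (half's x), 56 mm free between its two plaster supports; 80 mm above the half's underside (bench), 39 mm above the plaster back. The half: 96 by 140 mm like the bottom half, white back, amber lining. Axes: y long, towards its pour notch, z up.
- top_face (a point): Centre of the top half's flat underside (its parting face, with sockets for the keys), 80 mm straight below top_handle, on the bench at the start. Axes as the half.
- top_notch (a point): Point on the top half's underside at its pour notch (the same half-round bite, cut through the whole half and seen from above), in the middle of the edge's line, 70 mm along +y from top_face.
- mould_top: The top mould half as a whole, loose, about 0.55 kg; origin at the centre of its underside (same point as top_face).
- mould_bottom: The bottom mould half as a whole, loose in the box, about 0.8 kg; origin at the centre of its underside, 45 mm below bottom_face.
- resin_bottle: White resin bottle, 60 mm across, 145 mm tall, standing between the box and the top half; origin under its centre. Leave alone.
- mix_cup: White mixing cup, 72 mm across, 105 mm tall, between the box and the top half; origin under its centre. Leave alone.
- wax_tin: Steel tin, 68 mm across, 105 mm tall, between the box and the top half; origin under its centre. Leave alone.
- hardener_jar: Small amber glass jar, 56 mm across, 85 mm tall; origin under its centre. Leave alone.
- plaster_bowl: Black rubber mixing bowl, 124 mm across, 60 mm tall; origin under its centre. Leave alone.
- tape_roll: Roll of paper tape lying flat, 104 mm across, 25 mm high; origin under its centre. Leave alone.
- spatula: Spatula lying on the bench, 260 mm long along its x. Leave alone.
- brush: Brush lying on the bench, 190 mm long along its x. Leave alone.
Mind the look-alikes: they are no part of the job. Leave any pink look-alike of the mould_top alone.

How it is judged:
On the way, in this order (a step that is already met when the one before it is completed fails the run):
1. the cover is up and at rest on its stops (value of joint cover above 1.62 rad and velocity of joint cover between -0.1 and 0.1 rad/s), for 0.2 s.
2. the top half is lifted in the gripper, clear above the box's rim height (height (world z) of top_face above 0.09 m and contact force between the fingers and mould_top above 1 N and value of joint cover above 1.6 rad), for 0.2 s.
At the end, for the whole second after the job is handed in: Cover up on its stops (over 1.6 rad). Top half held still in the gripper, touching neither bottom half nor box nor cover: faces 10 to 35 mm apart, level within 0.09 rad, centres within 8 mm and notches within 11 mm seen from above. Bottom half flat, within 12 mm of its start (value of joint cover above 1.6 rad and horizontal distance between top_face and bottom_face below 0.008 m and horizontal distance between top_notch and bottom_notch below 0.011 m and z of top_face in the frame of bottom_face between 0.01 and 0.035 m and angle between top_face's own z axis and vertical below 0.09 rad and contact force between the fingers and mould_top above 1 N and contact force between mould_top and mould_bottom below 0.2 N and contact force between mould_top and casting_box below 0.2 N and linear speed of mould_top below 0.02 m/s and angular speed of mould_top below 0.15 rad/s and angle between bottom_face's own z axis and vertical below 0.03 rad and distance of mould_bottom from where it was at the start of the episode below 0.012 m); the arm keeps its last pose, push and grip.
It fails at once if the cover is thrown back against its stops (faster than 1.2 rad/s over the last part of its swing) (value of joint cover above 1.55 rad and velocity of joint cover above 1.2 rad/s).
It fails at once if the two mould halves touch (contact force between mould_top and mould_bottom above 0.5 N).
It fails at once if the bottom half is shifted by more than 12 mm (distance of mould_bottom from where it was at the start of the episode above 0.012 m).
It fails at once if one of the bystanding things is moved by more than 25 mm or knocked over (distance of any of resin_bottle, mix_cup, wax_tin, hardener_jar, plaster_bowl, tape_roll, spatula, brush from where it was at the start of the episode above 0.025 m or angle between any of resin_bottle, mix_cup, wax_tin, hardener_jar, plaster_bowl, tape_roll, spatula, brush's own z axis and vertical above 0.4 rad).
It also fails if it takes over 69 s, if anything falls off the work surface, if the arm or the gripper's body presses on something with over 40 N, if the wrist force passes 120 N, or if a joint passes its speed limit or range.

### The arm

A 7-joint arm with a two-finger parallel gripper is mounted at the origin on the work surface. World frame = base frame: x ahead of the robot, y to its left, z up, the work surface at z = 0. Lengths are in m, angles in rad, forces in N, time in s.
With the tool pointing down it reaches from about 0.4 to 0.85 m from the base axis. Payload 4.5 kg.
Tool frame: the origin (TCP) lies midway between the tips of the shut fingers; the grasp point (between the pads) lies ctrl.grip_depth behind it (ctrl.grip_depth is the distance from the TCP to the grasp point, in m); z points along the fingers, y is the line along which they close (so a half turn about z gives the same grasp; the last joint's range is limited). The gripper opens to 88 mm and grips with 3 to 60 N. Pads are 18 mm wide; open, the fingers measure 123 mm over their backs; the gripper's body (75 mm by 187 mm) begins 45 mm behind the grasp point.
Start: joints at [1.165, 0.689, -0.195, 1.565, 0.157, 0.902, -0.215], TCP at [0.266, -0.566, 0.205] pointing down, gripper open.
Joint ranges: [-3.01, 3.01], [-0.46, 2.08], [-1.47, 1.51], [0.13, 2.56], [-1, 4.14], [0.04, 2.09], [-2.66, 2.66]. Speed limits (rad/s): [2.57, 2.57, 3.14, 3.14, 3.14, 3.14, 3.14].

### API

Orientations are given as a rotation vector (axis times angle).
In Python, from bench import status, cams, ctrl, nets gives the robot as it stands.
- The arm moves only by the tool drive_tool, never from a script. Its argument "plan" is a list of rows, each a list of 6 numbers: the shift along the tool's x, y, z in m, then the turn, a rotation vector about the tool's x, y, z in units of 8 degrees (1.0 is 8 degrees). A call has 1 to 8 rows; each row shifts and turns the commanded pose from where the row before left it, along the tool's axes as they then stand; what a row does not reach is not made up. A row lasts 1/10 s, in which the tool goes at most 50 mm and 8.59 degrees, less where a joint would pass 70% of its speed; a pose out of reach is approached as far as the arm can. A call is refused whole if a number of a shift passes 0.05 or a number of a turn 1, either way. A call with a gripper value outside its range is refused whole. "gripper" is the closure in counts, from 0 (fully open) to 255 (shut), set as the call begins (left out, the last holds). The fingers move at their own pace and stop on an object; "newtons" is the grip in N (left out, the last holds). Time passes only in rows, so rows that do not move let the fingers close. It gives the time, the measured TCP pose, the force, the opening and the grip force at its end, in the units of the state.
- status.sense(): the state, without advancing time (a new reading comes with each control period).
- cams.camera(name): name is "scene" or "top" or "wrist"; returns (picture, depth): 400x640x3 uint8, red, green, blue; 400x640 float32, m along the optical axis (not along the pixel's ray), 0 where there is no reading.
- cams.camera_params(name): a dict with "fx", "fy", "cx", "cy" (pixels), "eye" and "rotation" of the camera in the world; the wrist camera has in their place "hand_eye" (4x4, takes a point from camera to tool coordinates, whose origin is the TCP and whose axes are the flange's). Camera axes: x right, y up, looking along -z (the intrinsics and any distortion apply to the point x, -y, -z); pixel columns grow to the right and rows downward; lengths in m; the calibration is good to about 2 mm. The wrist camera is an equidistant fisheye: a pixel r from the principal point sees the ray r / f radians off the axis. A picture is of the moment at which its call begins: read the wrist's pose just before it. camera_params takes no time and is no camera call.
- ctrl.sign_off(): hands the job in; it is judged then, once.
Trained networks look in the newest picture that a camera, given by its name, has taken for a name from the list of things; names that differ only in an ending like _2 or _b are one class to them, and where a whole thing is asked for, a point or a joint stands for the part that bears it (a point fixed in the world has none). Each returns a list of dicts, best first, with "score" (0 to 1); they miss things now and then, are a little off and sometimes report something else, mostly with a low value. They report only what shows in the picture. A call takes as long as a camera call. They do not tell look-alikes from the thing itself.
- nets.masks_of(camera, target): "pixels" (400x640 bool, what is visible of it) and "extent" ([centre column, centre row, width, height] in pixels, round what is visible of it).
The state is a dict: "time_s": time; "q": joint angles; "qvel": joint speeds; "joint_torque": joint torques, N m; "eef_pos": TCP position; "ee_rot": TCP orientation; "wrist_force": force on the tool from outside, world axes, zero at the start; "ft_torque": the same for the moment, N m; "gripper_width": finger opening in m; "grip_force": force on a finger pad.
Only numpy, scipy, OpenCV 4.12 (cv2) and the standard library are available. Lean on these libraries where they do the work, as an engineer would, in place of code of your own. Each camera call takes 0.05 s, during which the arm holds its last target. There are 200 camera calls.

## Working session

There is one attempt and no reset: what is moved stays moved. The work goes in short steps, Python scripts to look and compute and a tool call to move; the robot and the scene stay as the last step left them, time stands still between calls to the robot, and variables do not carry over. Pictures are saved under pics/ and viewed, at most 10 in all, crops included, and the job is handed in when it is done.

Besides the shell and the picture viewer there is one more tool, called after "Emit:" as a command line: name --pt "numbers of a row" for each row, then --argument value for the rest. drive_tool: Moves the arm, as the interface text tells. Its arguments: {"type":"object","properties":{"plan":{"type":"array","items":{"type":"array","items":{"type":"number"}}},"gripper":{"type":"number"},"newtons":{"type":"number"}},"required":["plan"]}

```bash
mkdir -p pics; ls; python3 - <<'E'
from bench import status,cams,ctrl,nets
import cv2
print(status.sense(), ctrl.grip_depth)
for n in("scene","top"):
    p,d=cams.camera(n); cv2.imwrite(f"pics/{n}0.png",p[:,:,::-1]); print(n,cams.camera_params(n))
E
```

```text
pics
{'time_s': 0.0, 'q': array([ 1.16476188,  0.68998964, -0.19447776,  1.56630475,  0.15732767,
        0.90248546, -0.2150869 ]), 'qvel': array([-0.00025497, -0.00018115, -0.00200264, -0.00031446, -0.0002636 ,
        0.00102385, -0.00014944]), 'joint_torque': array([-4.28046851e-04, -5.27561688e+01, -1.26665957e+00, -1.53428113e+01,
       -5.26303018e-02,  6.60761187e-03,  1.30760650e-04]), 'eef_pos': array([ 0.26576074, -0.56494281,  0.2037161 ]), 'ee_rot': array([-3.06423464e+00, -6.85087774e-01,  8.73575971e-04]), 'wrist_force': array([ 0.18331327, -0.67800814, -0.02800982]), 'ft_torque': array([ 0.00460817, -0.06613355,  0.03622638]), 'grip_force': 0.0, 'gripper_width': 0.0882783605347799} 0.0187
scene {'fx': 423.7084051247273, 'fy': 423.7084051247273, 'cx': 318.6138845796744, 'cy': 201.68350588775564, 'eye': array([1.41689076, 0.21614821, 1.17360527]), 'rotation': array([0.4943424 , 0.64434408, 1.70596452])}
top {'fx': 385.5509159645632, 'fy': 385.5509159645632, 'cx': 323.3628406582622, 'cy': 201.63258649230636, 'eye': array([ 0.40634748, -0.00622593,  1.23031732]), 'rotation': array([ 0.03821263, -0.06914828, -1.56110036])}
```

View pics/top0.png

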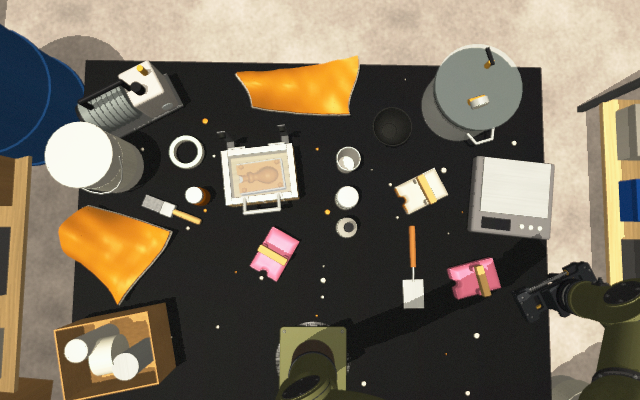

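View pics/scene0.png

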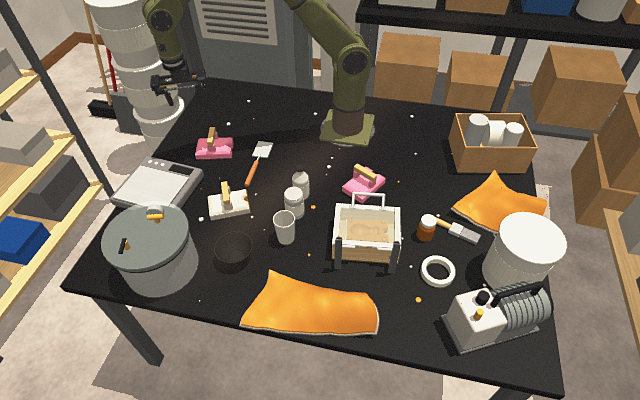

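The top view shows the box at (260,175) with its handle at the front (262,210). There are three mould_top candidates: white at (420,190), pink at (275,253) and pink at (473,278). The white one with the amber edge fits the description; both pinks are the look-alikes. I'll confirm it in an enlarged crop and measure.

```bash
cat > h.py <<'E'
from bench import status,cams,ctrl,nets
import numpy as np,cv2
from scipy.spatial.transform import Rotation as R
def cloud(n):
    s=status.sense(); p,d=cams.camera(n); c=cams.camera_params(n)
    v,u=np.mgrid[0:400,0:640].astype(float)
    x=(u-c['cx'])/c['fx'];y=(v-c['cy'])/c['fy']
    if n=='wrist':
        r=np.hypot(x,y);k=np.where(r>1e-6,np.tan(np.minimum(r,1.5))/np.maximum(r,1e-6),1);x=x*k;y=y*k
    P=np.stack([x*d,-y*d,-d],-1)
    if n=='wrist':
        H=np.array(c['hand_eye']);P=P@H[:3,:3].T+H[:3,3]
        P=P@R.from_rotvec(s['ee_rot']).as_matrix().T+s['eef_pos']
    else: P=P@R.from_rotvec(c['rotation']).as_matrix().T+c['eye']
    P[d==0]=np.nan
    return p,P
def rect(Q):
    (c,s,a)=cv2.minAreaRect((Q[:,:2]*1000).astype(np.float32)); return np.round(c,1),np.round(s,1),round(a,1)
E
python3 - <<'E'
from h import *
p,P=cloud('top')
a=cv2.resize(p[130:220,380:480],(400,360),interpolation=2); b=cv2.resize(p[125:220,210:310],(400,380),interpolation=2)
im=np.zeros((380,800,3),np.uint8); im[:360,:400]=a; im[:,400:]=b
cv2.imwrite('pics/crop.png',im[:,:,::-1])
for t in ['mould_top','mould_bottom','casting_box','cover','cover_handle','top_handle','resin_bottle','mix_cup','wax_tin','hardener_jar','plaster_bowl','tape_roll','spatula','brush']:
    for m in nets.masks_of('top',t)[:4]:
        Q=P[m['pixels']];Q=Q[~np.isnan(Q[:,0])]
        if len(Q)<5: print(t,m['score'],'few');continue
        zt=np.percentile(Q[:,2],95); T=Q[Q[:,2]>zt-.012]
        print(t,round(m['score'],2),np.round(m['extent']),'n',len(Q),'all',*rect(Q),'ztop',zt.round(3),'top',*rect(T))
E
```

```text
mould_top 0.85 [421. 189.  52.  47.] n 1332 all [ 528.2 -343.1] [ 99.2 151.7] 27.0 ztop 0.091 top [ 527.6 -337.2] [89.1 22.2] 26.6
mould_top 0.68 [476. 278.  48.  40.] n 1491 all [ 253.1 -503.1] [104.5 142.1] 13.9 ztop 0.092 top [ 256.5 -502.6] [91.2 24.5] 15.5
mould_top 0.6 [276. 253.  52.  51.] n 1400 all [328.7 121.7] [ 99.8 140.3] 61.7 ztop 0.091 top [327.6 120.2] [90.5 22.4] 60.9
mould_bottom 0.71 [420. 190.  58.  44.] n 1396 all [ 528.7 -342. ] [100.7 154.7] 25.9 ztop 0.091 top [ 526.9 -337.6] [90.8 22.2] 26.6
cover 0.71 [259. 182.  72.  73.] n 4318 all [562.1 174.6] [228.  236.2] 7.3 ztop 0.099 top [549.8 161.8] [200.2 213.8] 7.0
cover_handle 0.64 [259. 178.  72.  72.] n 4059 all [552.6 172.4] [206. 234.] 6.8 ztop 0.093 top [553.6 162.3] [205.9 213.8] 6.9
top_handle 0.94 [422. 190.  58.  42.] n 1368 all [ 528.3 -343.4] [ 99.2 152.2] 27.0 ztop 0.091 top [ 526.9 -337.6] [90.8 22.2] 26.6
top_handle 0.88 [475. 278.  52.  37.] n 1546 all [ 246.9 -511.2] [119.9 157.4] 14.8 ztop 0.092 top [ 256.5 -502.6] [91.2 24.5] 15.5
top_handle 0.6 [275. 255.  50.  50.] n 1446 all [326.3 123.3] [
[... 768 characters left out ...]
] 53.8 ztop 0.086 top [503.2 354.5] [46.8 45.5] 46.7
hardener_jar 0.74 [424. 190.  57.  42.] n 1386 all [ 527.8 -344. ] [104.  152.7] 26.8 ztop 0.091 top [ 526.9 -337.6] [90.8 22.2] 26.6
plaster_bowl 0.87 [391. 126.  41.  40.] n 1194 all [ 730.1 -236.4] [134.2 121.2] 27.7 ztop 0.058 top [ 723.5 -239.1] [119.  120.4] 45.4
tape_roll 0.33 [259. 182.  74.  71.] n 4137 all [560.2 172.7] [224.3 229.8] 8.2 ztop 0.1 top [549.7 162.1] [200.2 213. ] 7.0
spatula 0.97 [416. 267.  23.  83.] n 831 all [ 287.5 -315.8] [ 65.1 255.6] 89.9 ztop 0.019 top [ 289.3 -309.7] [251.6  43.5] 5.8
brush 0.92 [173. 210.  58.  29.] n 572 all [457.5 444.9] [191.9  41.9] 70.2 ztop 0.021 top [457.6 444.9] [191.9  41.3] 69.7
```

View pics/crop.png

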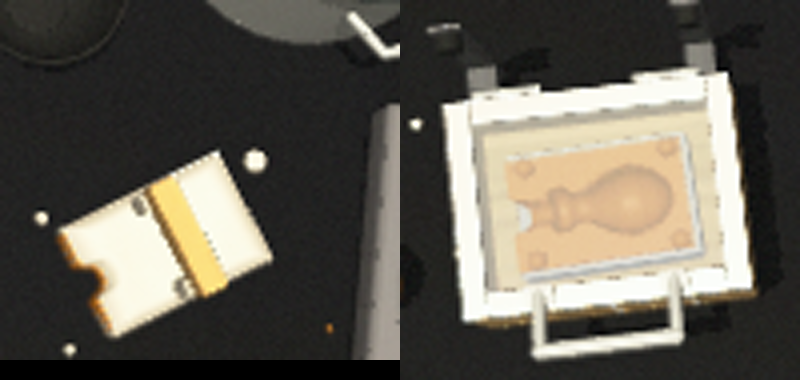

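The crop confirms it: the white half has an amber edge and its notch faces lower-left (+y side), at yaw about 27°. The box's half has its notch on the left (+y), so the notches already roughly agree. Next I'll measure the handle bar, box yaw and ajar angle.

```bash
python3 - <<'E'
from h import *
for n in('top','scene'):
    p,P=cloud(n)
    Q=P.reshape(-1,3);Q=Q[~np.isnan(Q[:,0])]
    Q=Q[(abs(Q[:,0]-.54)<.2)&(abs(Q[:,1]-.17)<.16)]
    W=Q[(Q[:,2]>.068)&(Q[:,2]<.14)&(Q[:,0]>.4)]
    r=rect(W);print(n,len(W),*r)
    yaw=np.radians(6.9);c,s=np.cos(yaw),np.sin(yaw)
    x=c*(W[:,0]-.55)+s*(W[:,1]-.16);y=-s*(W[:,0]-.55)+c*(W[:,1]-.16)
    for a in np.arange(-.13,.13,.01):
        m=(x>=a)&(x<a+.01)
        if m.sum()>3:print(round(a,3),m.sum(),'z',np.percentile(W[m,2],[5,50,95]).round(3),'y',np.percentile(y[m],[1,99]).round(3))
    # bar
    m=(x<-.078)&(abs(y)<.06);B=W[m]
    k=x[m]<x[m].min()+.018;B=B[k];print('bar',len(B),B.mean(0).round(4),np.degrees(np.arctan(-np.polyfit(B[:,1],B[:,0],1)[0])))
E
```

```text
top 4291 [568.2 164.4] [237.6 214.1] 7.2
-0.1 131 z [0.109 0.113 0.117] y [-0.051  0.056]
-0.09 41 z [0.105 0.109 0.113] y [-0.052  0.056]
-0.08 25 z [0.099 0.103 0.107] y [-0.053  0.056]
-0.07 145 z [0.073 0.089 0.101] y [-0.1    0.105]
-0.06 246 z [0.085 0.089 0.095] y [-0.104  0.106]
-0.05 236 z [0.085 0.088 0.092] y [-0.104  0.105]
-0.04 242 z [0.083 0.087 0.091] y [-0.103  0.106]
-0.03 244 z [0.083 0.087 0.09 ] y [-0.104  0.107]
-0.02 240 z [0.083 0.086 0.09 ] y [-0.103  0.106]
-0.01 236 z [0.083 0.086 0.089] y [-0.102  0.107]
-0.0 239 z [0.082 0.086 0.089] y [-0.103  0.107]
0.01 241 z [0.082 0.086 0.09 ] y [-0.103  0.105]
0.02 238 z [0.082 0.086 0.089] y [-0.102  0.107]
0.03 237 z [0.081 0.085 0.088] y [-0.104  0.107]
0.04 236 z [0.081 0.084 0.088] y [-0.103  0.106]
0.05 244 z [0.081 0.085 0.088] y [-0.103  0.107]
0.06 229 z [0.081 0.084 0.088] y [-0.102  0.107]
0.07 239 z [0.08  0.084 0.087] y [-0.103  0.107]
0.08 234 z [0.08  0.084 0.088] y [-0.104  0.106]
0.09 230 z [0.081 0.084 0.088] y [-0.102  0.107]
0.1 81 z [0.079 0.083 0.086] y [-0.084  0.087]
bar 168 [0.4567 0.1511 0.
[... 496 characters left out ...]
[-0.102  0.107]
-0.01 151 z [0.086 0.089 0.093] y [-0.101  0.107]
-0.0 173 z [0.085 0.088 0.093] y [-0.101  0.102]
0.01 160 z [0.085 0.089 0.092] y [-0.102  0.106]
0.02 171 z [0.084 0.088 0.091] y [-0.1    0.108]
0.03 163 z [0.084 0.088 0.091] y [-0.101  0.11 ]
0.04 172 z [0.083 0.087 0.091] y [-0.103  0.107]
0.05 173 z [0.084 0.088 0.091] y [-0.102  0.108]
0.06 179 z [0.083 0.087 0.091] y [-0.099  0.109]
0.07 167 z [0.083 0.087 0.091] y [-0.099  0.107]
0.08 141 z [0.084 0.087 0.09 ] y [-0.102  0.099]
0.09 146 z [0.082 0.087 0.091] y [-0.101  0.084]
0.1 197 z [0.069 0.083 0.089] y [-0.102  0.108]
0.11 12 z [0.083 0.086 0.088] y [-0.069  0.066]
bar 123 [0.4609 0.1524 0.1139] 6.978037206151829
```

```bash
cat >> h.py <<'E'
def Rd(yaw): # tool down, tool y at yaw deg
    a=np.radians(yaw); y=np.array([np.cos(a),np.sin(a),0]); z=np.array([0,0,-1.]); return R.from_matrix(np.stack([np.cross(y,z),y,z],1))
def plan(wps,step=.04,n=None,start=None):
    """wps: list of (pos,tool-y yaw deg); prints rows in tool axes, rounded; tracks the rounded commanded pose"""
    s=status.sense();p=np.array(s['eef_pos']);r=R.from_rotvec(s['ee_rot'])
    rows=[]
    for pos,yaw in wps:
        pos=np.array(pos,float);rt=Rd(yaw)
        k=n or int(max(1,np.ceil(np.linalg.norm(pos-p)/step),np.ceil((r.inv()*rt).magnitude()/np.radians(7))))
        for i in range(k,0,-1):
            d=np.round(r.inv().apply((pos-p)/i),3);w=np.round((r.inv()*rt).as_rotvec()/i/np.radians(8),2)
            p=p+r.apply(d);r=r*R.from_rotvec(w*np.radians(8));rows.append([*map(float,d),*map(float,w)])
    for i in range(0,len(rows),8): print(rows[i:i+8])
    print('end',p.round(4))
E
python3 -c "
from h import *
plan([((.50,-.25,.27),-25),((.4575,.1515,.25),6.9)])"
```

```text
[[0.035, -0.019, -0.007, 0.0, 0.0, -0.5], [0.036, -0.016, -0.006, 0.0, 0.0, -0.5], [0.037, -0.014, -0.007, 0.0, 0.0, -0.5], [0.038, -0.011, -0.006, 0.0, 0.0, -0.5], [0.038, -0.008, -0.007, 0.0, 0.0, -0.5], [0.039, -0.006, -0.006, 0.0, 0.0, -0.5], [0.039, -0.003, -0.007, 0.0, 0.0, -0.49], [0.039, -0.0, -0.006, 0.0, 0.0, -0.5]]
[[0.039, 0.003, -0.007, 0.0, 0.0, -0.49], [0.039, 0.005, -0.006, 0.0, 0.0, -0.5], [0.031, -0.019, 0.002, 0.0, 0.0, -0.36], [0.032, -0.017, 0.002, 0.0, 0.0, -0.36], [0.033, -0.016, 0.002, 0.0, 0.0, -0.36], [0.034, -0.014, 0.002, 0.0, 0.0, -0.36], [0.035, -0.012, 0.002, 0.0, 0.0, -0.36], [0.035, -0.011, 0.002, 0.0, 0.0, -0.36]]
[[0.036, -0.009, 0.002, 0.0, 0.0, -0.36], [0.036, -0.007, 0.001, 0.0, 0.0, -0.37], [0.036, -0.005, 0.002, 0.0, 0.0, -0.36], [0.037, -0.003, 0.001, 0.0, 0.0, -0.37], [0.037, -0.001, 0.002, 0.0, 0.0, -0.36]]
end [0.4573 0.1519 0.2495]
```

Emit:
drive_tool --pt "0.035 -0.019 -0.007 0 0 -0.5" --pt "0.036 -0.016 -0.006 0 0 -0.5" --pt "0.037 -0.014 -0.007 0 0 -0.5" --pt "0.038 -0.011 -0.006 0 0 -0.5" --pt "0.038 -0.008 -0.007 0 0 -0.5" --pt "0.039 -0.006 -0.006 0 0 -0.5" --pt "0.039 -0.003 -0.007 0 0 -0.5" --pt "0.039 0 -0.006 0 0 -0.5" --gripper 185

```text
time_s: 1.75
eef_pos: [0.4542, -0.3113, 0.2571]
ee_rot: [2.756, 1.507, 0.0]
wrist_force: [1.1, 0.5, 0.1]
gripper_width: 0.0265
grip_force: 0.0
```

Emit:
drive_tool --pt "0.039 0.003 -0.007 0 0 -0.5" --pt "0.039 0.005 -0.006 0 0 -0.5" --pt "0.031 -0.019 0.002 0 0 -0.36" --pt "0.032 -0.017 0.002 0 0 -0.36" --pt "0.033 -0.016 0.002 0 0 -0.36" --pt "0.034 -0.014 0.002 0 0 -0.36" --pt "0.035 -0.012 0.002 0 0 -0.36" --pt "0.035 -0.011 0.002 0 0 -0.36"

```text
time_s: 2.55
eef_pos: [0.4755, -0.0299, 0.2577]
ee_rot: [2.36, 2.073, 0.001]
wrist_force: [0.4, -0.1, 0.6]
gripper_width: 0.0243
grip_force: 0.0
```

Emit:
drive_tool --pt "0.036 -0.009 0.002 0 0 -0.36" --pt "0.036 -0.007 0.001 0 0 -0.37" --pt "0.036 -0.005 0.002 0 0 -0.36" --pt "0.037 -0.003 0.001 0 0 -0.37" --pt "0.037 -0.001 0.002 0 0 -0.36" --pt "0 0 0 0 0 0" --pt "0 0 0 0 0 0"

```text
time_s: 3.25
eef_pos: [0.4558, 0.1524, 0.2495]
ee_rot: [2.079, 2.355, -0.001]
wrist_force: [-0.1, -0.5, -0.0]
gripper_width: 0.0244
grip_force: 0.0
```

```bash
python3 - <<'E'
from h import *
p,P=cloud('wrist'); cv2.imwrite('pics/w1.png',p[:,:,::-1])
Q=P.reshape(-1,3);Q=Q[~np.isnan(Q[:,0])]
yaw=np.radians(6.9);c,s=np.cos(yaw),np.sin(yaw)
x=c*(Q[:,0]-.4575)+s*(Q[:,1]-.1515);y=-s*(Q[:,0]-.4575)+c*(Q[:,1]-.1515)
m=(abs(x)<.03)&(abs(y)<.08)&(Q[:,2]>.06)&(Q[:,2]<.14)
for a in np.arange(-.03,.03,.004):
    k=m&(x>=a)&(x<a+.004)
    if k.sum():print(a.round(3),k.sum(),np.percentile(Q[k,2],[5,50,95]).round(4),np.percentile(y[k],[2,98]).round(3))
E
```

```text
-0.006 196 [0.1123 0.1139 0.1154] [-0.05   0.052]
-0.002 409 [0.1142 0.1157 0.117 ] [-0.052  0.053]
0.002 385 [0.1122 0.1149 0.1166] [-0.051  0.053]
0.006 162 [0.1093 0.1126 0.1142] [-0.053  0.053]
0.01 70 [0.1061 0.1094 0.1113] [-0.054  0.054]
0.014 67 [0.1046 0.1073 0.1092] [-0.054  0.054]
0.018 61 [0.1028 0.1055 0.1078] [-0.055  0.054]
0.022 67 [0.0995 0.1034 0.1055] [-0.053  0.054]
0.026 59 [0.0972 0.1018 0.1037] [-0.054  0.054]
```

View pics/w1.png

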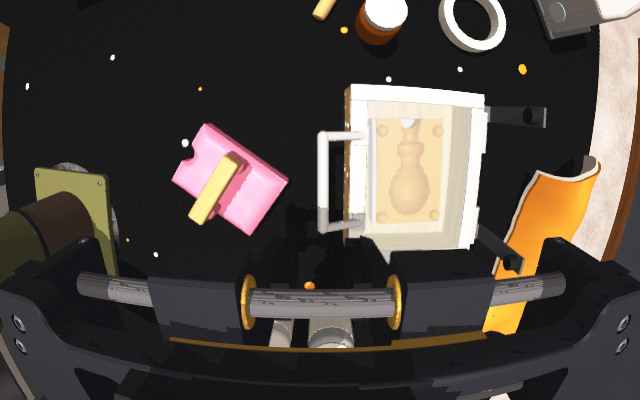

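Emit:
drive_tool --pt "-0.001 0.003 0.04 0 0 0" --pt "0 0 0.04 0 0 0" --pt "0 0 0.03 0 0 0" --pt "0 0 0.02 0 0 0" --pt "0 0 0.015 0 0 0" --pt "0 0 0.006 0 0 0" --pt "0 0 0 0 0 0"

```text
time_s: 4.0
eef_pos: [0.4591, 0.1499, 0.0981]
ee_rot: [2.083, 2.351, -0.003]
wrist_force: [0.3, 1.0, 0.0]
gripper_width: 0.0242
grip_force: 0.0
```

Emit:
drive_tool --pt "0 0 0 0 0 0" --pt "0 0 0 0 0 0" --pt "0 0 0 0 0 0" --pt "0 0 0 0 0 0" --gripper 255 --newtons 20

```text
time_s: 4.4
eef_pos: [0.4594, 0.1513, 0.099]
ee_rot: [2.081, 2.353, 0.001]
wrist_force: [-0.5, -0.5, 0.3]
gripper_width: 0.0005
grip_force: 0.0
```

```bash
python3 - <<'E'
from h import *
print(status.sense()['gripper_width'],status.sense()['wrist_force'])
p,P=cloud('wrist'); q,_=cloud('scene')
im=np.zeros((400,800,3),np.uint8); im[:,:400]=cv2.resize(p[100:350,200:450],(400,400),interpolation=2); im[:,400:]=cv2.resize(q[160:280,310:430],(400,400),interpolation=2)
cv2.imwrite('pics/w2.png',im[:,:,::-1])
E
```

```text
0.0004818960195937976 [-0.53303179 -0.47355091  0.25390654]
```

View pics/w2.png

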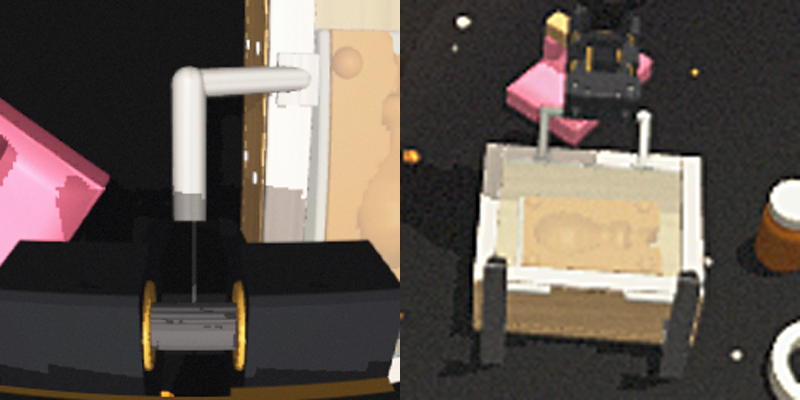

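The fingers are shut at (190,270) and line up with the bar, but they don't hold it. It has probably slipped out below the tips. I'll check the heights.

```bash
python3 - <<'E'
from h import *
p,P=cloud('wrist')
Q=P.reshape(-1,3);Q=Q[~np.isnan(Q[:,0])]
yaw=np.radians(6.9);c,s=np.cos(yaw),np.sin(yaw)
x=c*(Q[:,0]-.4585)+s*(Q[:,1]-.1515);y=-s*(Q[:,0]-.4585)+c*(Q[:,1]-.1515)
for a in np.arange(-.012,.06,.006):
    k=(abs(x)<.004)&(y>=a)&(y<a+.006)&(Q[:,2]>.06)
    if k.sum():print(a.round(3),k.sum(),np.percentile(Q[k,2],[2,50,98]).round(4), 'xmean',x[k].mean().round(4))
s_=status.sense();print(s_['eef_pos'])
k=(y>.02)&(y<.045)&(abs(x)<.012)&(Q[:,2]>.08);print('bar x',np.percentile(x[k],[2,50,98]).round(4),'z',Q[k,2].max())
E
```

```text
-0.012 60 [0.1764 0.1775 0.1786] xmean 0.0001
-0.006 28 [0.1504 0.1518 0.1551] xmean 0.0015
0.0 183 [0.114  0.1163 0.1764] xmean 0.0006
0.006 981 [0.1147 0.1556 0.1781] xmean -0.0001
0.012 308 [0.1144 0.2223 0.2246] xmean 0.0001
0.018 2215 [0.1152 0.2337 0.2398] xmean 0.0
0.024 647 [0.1146 0.2116 0.2148] xmean 0.0
0.03 163 [0.1138 0.1155 0.1169] xmean -0.0001
0.036 165 [0.1137 0.1156 0.1171] xmean -0.0002
0.042 166 [0.114  0.1156 0.1171] xmean -0.0002
0.048 176 [0.1119 0.1151 0.117 ] xmean -0.0002
0.054 33 [0.1093 0.1124 0.1142] xmean 0.0
[0.45915223 0.1513249  0.09869133]
bar x [-0.0116 -0.0007  0.0116] z 0.24023053942522607
```

```bash
python3 - <<'E'
from h import *
p,P=cloud('wrist')
s=status.sense();T=R.from_rotvec(s['ee_rot'])
L=T.inv().apply((P.reshape(-1,3)-s['eef_pos'])).reshape(P.shape)
for v in range(205,300,6): print(v,[ (L[v,u]*1000).round(0).tolist() for u in (300,316,326,345)], p[v,316])
print(cams.camera_params('wrist')['hand_eye'])
E
```

```text
205 [[-13.0, -19.0, 99.0], [21.0, -2.0, -18.0], [21.0, 4.0, -16.0], [-13.0, 24.0, 99.0]] [244 241 237]
211 [[-19.0, -19.0, 98.0], [18.0, -2.0, -17.0], [17.0, 4.0, -15.0], [-19.0, 24.0, 99.0]] [244 241 237]
217 [[-25.0, -19.0, 99.0], [14.0, -2.0, -17.0], [14.0, 4.0, -16.0], [-25.0, 24.0, 99.0]] [243 240 236]
223 [[-32.0, -19.0, 100.0], [10.0, -2.0, -17.0], [10.0, 4.0, -16.0], [-31.0, 24.0, 100.0]] [164 158 153]
229 [[-37.0, -19.0, 99.0], [7.0, -2.0, -17.0], [7.0, 4.0, -16.0], [-37.0, 24.0, 98.0]] [164 159 152]
235 [[-43.0, -19.0, 98.0], [4.0, -2.0, -18.0], [2.0, 4.0, -14.0], [-44.0, 24.0, 100.0]] [168 160 156]
241 [[10.0, -9.0, -41.0], [9.0, -2.0, -38.0], [9.0, 3.0, -38.0], [10.0, 13.0, -42.0]] [16 14 15]
247 [[10.0, -9.0, -49.0], [9.0, -1.0, -46.0], [9.0, 3.0, -45.0], [10.0, 12.0, -48.0]] [13 13 13]
253 [[10.0, -8.0, -55.0], [9.0, -1.0, -53.0], [9.0, 3.0, -53.0], [10.0, 12.0, -55.0]] [14 15 14]
259 [[10.0, -8.0, -62.0], [9.0, -1.0, -58.0], [9.0, 3.0, -58.0], [10.0, 11.0, -61.0]] [19 18 19]
265 [[9.0, -8.0, -64.0], [8.0, -1.0, -64.0], [8.0, 3.0, -64.0], [10.0, 11.0, -67.0]] [17 17 20]
271 [[9.0, -8.0, -69.0], [9.0, -1.0, -69.0], [8.0, 3.0, -68.0], [9.0, 10.0, -70.0]] [13 14 13]
277 [[10.0, -7.0, -76.0], [8.0, -1.0, -73.0], [9.0, 3.0, -74.0], [10.0, 10.0, -77.0]] [18 16 17]
283 [[11.0, -7.0, -82.0], [8.0, -1.0, -78.0], [8.0, 3.0, -78.0], [25.0, 7.0, -107.0]] [20 19 21]
289 [[26.0, -5.0, -111.0], [26.0, -0.0, -110.0], [26.0, 2.0, -110.0], [26.0, 7.0, -111.0]] [43 40 43]
295 [[26.0, -4.0, -113.0], [26.0, -0.0, -113.0], [26.0, 2.0, -113.0], [26.0, 7.0, -113.0]] [67 63 63]
[[ 2.12687844e-04  9.62578563e-01  2.71002702e-01  6.93181688e-02]
 [ 9.99999949e-01 -1.40671354e-04 -2.85165435e-04  7.16984136e-04]
 [-2.36371818e-04  2.71002749e-01 -9.62578544e-01 -1.79847855e-01]
 [ 0.00000000e+00  0.00000000e+00  0.00000000e+00  1.00000000e+00]]
```

The wrist depth shows the real fingertips about 37 mm behind the reported TCP (finger end at tool z ≈ -37, bar top at -17). They closed above the bar without touching it. I'll reopen, go 36 mm lower and grip again.

Emit:
drive_tool --pt "0 0 0 0 0 0" --pt "0 0 0 0 0 0" --pt "0 0 0 0 0 0" --pt "0 0 0 0 0 0" --gripper 185

```text
time_s: 5.0
eef_pos: [0.459, 0.1513, 0.0985]
ee_rot: [2.081, 2.354, -0.0]
wrist_force: [-0.3, -0.9, 0.4]
gripper_width: 0.0243
grip_force: 0.0
```

Emit:
drive_tool --pt "0 0 0.01 0 0 0" --pt "0 0 0.01 0 0 0" --pt "0 0 0.01 0 0 0" --pt "0 0 0.006 0 0 0" --pt "0 0 0 0 0 0"

```text
time_s: 5.5
eef_pos: [0.4583, 0.1511, 0.0613]
ee_rot: [-2.08, -2.354, 0.003]
wrist_force: [-0.5, -0.2, -0.8]
gripper_width: 0.0244
grip_force: 0.0
```

Emit:
drive_tool --pt "0 0 0 0 0 0" --pt "0 0 0 0 0 0" --pt "0 0 0 0 0 0" --pt "0 0 0 0 0 0" --gripper 255 --newtons 20

```text
time_s: 5.9
eef_pos: [0.4578, 0.1512, 0.0625]
ee_rot: [-2.08, -2.353, 0.002]
wrist_force: [-4.0, 0.6, -1.1]
gripper_width: 0.0113
grip_force: 20.0
```

```bash
python3 - <<'E'
import numpy as np
ph=np.radians(np.r_[8.6,8.6+np.cumsum([2]+[4]*21+[2.5,2.5,2,2,1.5])]);r=196.6
y=-r*np.cos(ph);z=-r*np.sin(ph)
# integer-mm cumulative rounding
Y=np.diff(np.round(y-y[0]));Z=np.diff(np.round(z-z[0]))
rows=[[0,a/1000,b/1000,0,0,0] for a,b in zip(Y,Z)]
for i in range(0,len(rows),8):print(rows[i:i+8],np.degrees(ph[min(i+8,len(rows))]))
E
```

```text
[[0, np.float64(0.001), np.float64(-0.007), 0, 0, 0], [0, np.float64(0.003), np.float64(-0.013), 0, 0, 0], [0, np.float64(0.004), np.float64(-0.013), 0, 0, 0], [0, np.float64(0.005), np.float64(-0.013), 0, 0, 0], [0, np.float64(0.006), np.float64(-0.013), 0, 0, 0], [0, np.float64(0.006), np.float64(-0.012), 0, 0, 0], [0, np.float64(0.008), np.float64(-0.011), 0, 0, 0], [0, np.float64(0.008), np.float64(-0.011), 0, 0, 0]] 38.6
[[0, np.float64(0.009), np.float64(-0.011), 0, 0, 0], [0, np.float64(0.009), np.float64(-0.009), 0, 0, 0], [0, np.float64(0.011), np.float64(-0.01), 0, 0, 0], [0, np.float64(0.011), np.float64(-0.008), 0, 0, 0], [0, np.float64(0.011), np.float64(-0.007), 0, 0, 0], [0, np.float64(0.012), np.float64(-0.007), 0, 0, 0], [0, np.float64(0.012), np.float64(-0.006), 0, 0, 0], [0, np.float64(0.013), np.float64(-0.005), 0, 0, 0]] 70.6
[[0, np.float64(0.013), np.float64(-0.004), 0, 0, 0], [0, np.float64(0.014), np.float64(-0.003), 0, 0, 0], [0, np.float64(0.013), np.float64(-0.003), 0, 0, 0], [0, np.float64(0.014), np.float64(-0.001), 0, 0, 0], [0, np.float64(0.013), np.float64(0.0), 0, 0, 0], [0, np.float64(0.014), np.float64(0.0), 0, 0, 0], [0, np.float64(0.009), np.float64(0.001), 0, 0, 0], [0, np.float64(0.008), np.float64(0.002), 0, 0, 0]] 99.6
[[0, np.float64(0.007), np.float64(0.001), 0, 0, 0], [0, np.float64(0.007), np.float64(0.001), 0, 0, 0], [0, np.float64(0.005), np.float64(0.002), 0, 0, 0]] 105.10000000000001
```

Emit:
drive_tool --pt "0 0.001 -0.007 0 0 0" --pt "0 0.003 -0.013 0 0 0" --pt "0 0.004 -0.013 0 0 0" --pt "0 0.005 -0.013 0 0 0" --pt "0 0.006 -0.013 0 0 0" --pt "0 0.006 -0.012 0 0 0" --pt "0 0.008 -0.011 0 0 0" --pt "0 0.008 -0.011 0 0 0"

```text
time_s: 6.7
eef_pos: [0.4969, 0.1561, 0.1561]
ee_rot: [-2.078, -2.352, 0.007]
wrist_force: [-5.5, 1.1, -0.9]
gripper_width: 0.0114
grip_force: 20.0
```

Emit:
drive_tool --pt "0 0.009 -0.011 0 0 0" --pt "0 0.009 -0.009 0 0 0" --pt "0 0.011 -0.01 0 0 0" --pt "0 0.011 -0.008 0 0 0" --pt "0 0.011 -0.007 0 0 0" --pt "0 0.012 -0.007 0 0 0" --pt "0 0.012 -0.006 0 0 0" --pt "0 0.013 -0.005 0 0 0"

```text
time_s: 7.5
eef_pos: [0.5858, 0.1672, 0.2205]
ee_rot: [-2.08, -2.353, 0.003]
wrist_force: [-5.5, 0.3, 3.6]
gripper_width: 0.0114
grip_force: 20.0
```

Tracking the arc well with small forces. I'll finish the swing.

Emit:
drive_tool --pt "0 0.013 -0.004 0 0 0" --pt "0 0.014 -0.003 0 0 0" --pt "0 0.013 -0.003 0 0 0" --pt "0 0.014 -0.001 0 0 0" --pt "0 0.013 0 0 0 0" --pt "0 0.014 0 0 0 0" --pt "0 0.009 0.001 0 0 0" --pt "0 0.008 0.002 0 0 0"

```text
time_s: 8.3
eef_pos: [0.6852, 0.1793, 0.2282]
ee_rot: [2.081, 2.353, 0.003]
wrist_force: [-2.1, -0.3, 6.0]
gripper_width: 0.0111
grip_force: 20.0
```

Emit:
drive_tool --pt "0 0.007 0.001 0 0 0" --pt "0 0.007 0.001 0 0 0" --pt "0 0.005 0.002 0 0 0" --pt "0 0 0 0 0 0" --pt "0 0 0 0 0 0" --pt "0 0 0 0 0 0" --pt "0 0 0 0 0 0"

```text
time_s: 9.0
eef_pos: [0.7001, 0.1811, 0.2242]
ee_rot: [-2.078, -2.352, 0.008]
wrist_force: [-12.6, -1.7, 13.8]
gripper_width: 0.0111
grip_force: 20.0
```

Emit:
drive_tool --pt "0 0 0 0 0 0" --pt "0 0 0 0 0 0" --pt "0 0 0 0 0 0" --pt "0 0 0 0 0 0" --gripper 190

```text
time_s: 9.4
eef_pos: [0.7037, 0.1811, 0.222]
ee_rot: [2.081, 2.353, -0.0]
wrist_force: [0.7, 0.1, 0.1]
gripper_width: 0.0224
grip_force: 0.0
```

Emit:
drive_tool --pt "0 0 -0.01 0 0 0" --pt "0 0 -0.02 0 0 0" --pt "0 0 -0.03 0 0 0" --pt "0 0 -0.03 0 0 0" --pt "-0.03 -0.03 0 0 0 0" --pt "-0.05 -0.04 0 0 0 0" --pt "-0.05 -0.04 0 0 0 0" --pt "-0.05 -0.02 0 0 0 0"

```text
time_s: 10.2
eef_pos: [0.6102, 0.0143, 0.3138]
ee_rot: [2.077, 2.356, 0.001]
wrist_force: [0.9, -0.4, -0.5]
gripper_width: 0.0224
grip_force: 0.0
```

```bash
python3 - <<'E'
from h import *
print(status.sense()['eef_pos'])
q,S=cloud('scene')
hinge=np.array([.652,.174]);c,s=np.cos(np.radians(6.9)),np.sin(np.radians(6.9))
Q=S.reshape(-1,3);Q=Q[~np.isnan(Q[:,0])]
x=c*(Q[:,0]-hinge[0])+s*(Q[:,1]-hinge[1]);y=-s*(Q[:,0]-hinge[0])+c*(Q[:,1]-hinge[1])
for z in np.arange(.17,.3,.02):
    k=(abs(Q[:,2]-z)<.01)&(abs(y)<.13)&(x>-.05)&(x<.1)
    if k.sum()>5:print('cover z',z.round(2),k.sum(),np.percentile(x[k],[5,50,95]).round(3))
p,P=cloud('top')
im=np.zeros((400,800,3),np.uint8); im[:,:400]=cv2.resize(p[110:230,200:320],(400,400),interpolation=2); im[:,400:]=cv2.resize(q[140:290,300:450],(400,400),interpolation=2)
cv2.imwrite('pics/open.png',im[:,:,::-1])
E
```

```text
[0.61017073 0.01434169 0.31380418]
cover z 0.17 258 [0.013 0.015 0.027]
cover z 0.19 260 [0.016 0.018 0.02 ]
cover z 0.21 262 [0.018 0.021 0.023]
cover z 0.23 188 [0.021 0.024 0.028]
cover z 0.25 82 [0.02  0.024 0.038]
cover z 0.27 179 [0.046 0.052 0.056]
```

View pics/open.png

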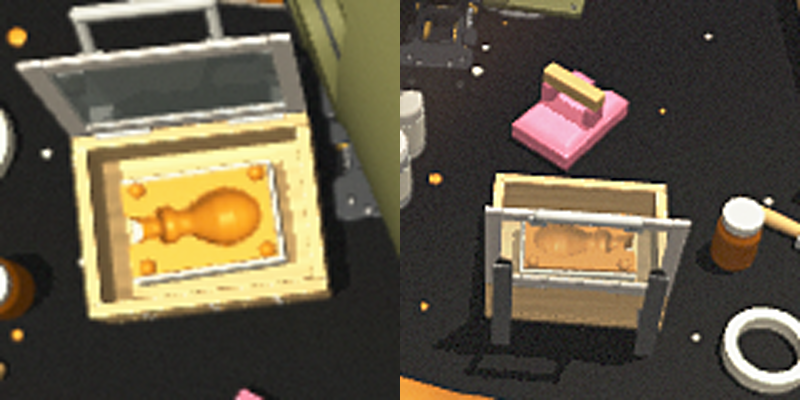

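The cover is up at about 1.71 rad on its stops. The bottom half shows at (205,225) in the left panel, its notch at the left (+y) end. I'll measure it now from both the top and wrist views.

```bash
cat >> h.py <<'E'
def fitrect(Q,yaw0,W=.096,L=.140):
    """fit W(x) by L(y) rectangle outline to top-face points: robust edges in a rotated frame, then refine"""
    from scipy.optimize import minimize
    c0=(np.percentile(Q[:,:2],1,axis=0)+np.percentile(Q[:,:2],99,axis=0))/2
    def loc(v):
        c,s=np.cos(v[2]),np.sin(v[2]);d=Q[:,:2]-v[:2];return c*d[:,0]+s*d[:,1],-s*d[:,0]+c*d[:,1]
    def f(v):
        x,y=loc(v);o=np.maximum(abs(x)-W/2,0)**2+np.maximum(abs(y)-L/2,0)**2
        return np.sqrt(o+1e-8).sum()*1e3
    best=min((minimize(f,[*c0,np.radians(yaw0+e)],method='Nelder-Mead',options=dict(xatol=1e-6,fatol=1e-6,maxiter=2000)) for e in(-3,0,3)),key=lambda r:r.fun)
    x,y=loc(best.x);return best.x[:2].round(4),np.degrees(best.x[2]).round(2),'x',np.percentile(x,[.5,99.5]).round(4),'y',np.percentile(y,[.5,99.5]).round(4)
E
python3 - <<'E'
from h import *
c,s=np.cos(np.radians(6.9)),np.sin(np.radians(6.9))
for n in('top','wrist'):
    p,P=cloud(n);Q=P.reshape(-1,3);Q=Q[~np.isnan(Q[:,0])]
    x=c*(Q[:,0]-.570)+s*(Q[:,1]-.1645);y=-s*(Q[:,0]-.570)+c*(Q[:,1]-.1645)
    for zlo in(.05,.053):
        F=Q[(abs(x)<.064)&(abs(y)<.089)&(Q[:,2]>zlo)&(Q[:,2]<.07)]
        if len(F)<50:print(n,len(F));continue
        print(n,zlo,len(F),np.median(F[:,2]).round(4),*rect(F),*fitrect(F,8))
    B=Q[(abs(x)<.1)&(abs(y)<.125)&(abs(Q[:,2]-.08)<.008)]
    print('rim',len(B),*rect(B))
    for m in nets.masks_of(n,'mould_bottom')[:2]:print(m['score'],m['extent'])
E
```

```text
top 0.05 922 0.0549 [564.8 165. ] [ 95.8 139.8] 9.2 [0.5649 0.1649] 9.02 x [-0.0471  0.0473] y [-0.0681  0.0689]
top 0.053 704 0.0556 [564.1 165.6] [ 94.7 137.6] 9.7 [0.5644 0.1654] 11.13 x [-0.0447  0.0456] y [-0.0667  0.0681]
rim 1062 [568.9 164.8] [167.2 214.8] 7.3
0.79 [262.4, 177.7, 51.9, 38.7]
wrist 0.05 4588 0.0565 [567.8 166.1] [ 96.4 141.2] 9.3 [0.5679 0.1658] 9.16 x [-0.0474  0.0474] y [-0.069   0.0691]
wrist 0.053 3743 0.0568 [567.8 167. ] [ 93.8 139.4] 9.4 [0.5675 0.167 ] 8.92 x [-0.0436  0.0437] y [-0.0661  0.068 ]
rim 3632 [572.  152.6] [166.5 189.2] 7.2
0.84 [300.8, 56.6, 70.5, 99.4]
0.51 [415.9, 70.7, 109.1, 141.3]
```

```bash
python3 -c "
from h import *
plan([((.5273,-.3375,.22),-63.2)],step=.038)"
```

```text
[[-0.031, -0.012, 0.008, 0.0, -0.0, 0.8], [-0.032, -0.008, 0.008, 0.0, -0.0, 0.8], [-0.033, -0.005, 0.008, 0.0, -0.0, 0.8], [-0.033, -0.001, 0.009, -0.0, -0.0, 0.8], [-0.033, 0.003, 0.008, -0.0, -0.0, 0.8], [-0.032, 0.007, 0.009, -0.0, -0.0, 0.8], [-0.032, 0.01, 0.008, -0.0, -0.0, 0.8], [-0.03, 0.014, 0.009, -0.0, -0.0, 0.8]]
[[-0.029, 0.017, 0.008, -0.0, -0.0, 0.8], [-0.026, 0.02, 0.009, -0.0, -0.01, 0.8], [-0.024, 0.022, 0.008, -0.0, -0.0, 0.79]]
end [ 0.5275 -0.3375  0.2205]
```

Emit:
drive_tool --pt "-0.031 -0.012 0.008 0 0 0.8" --pt "-0.032 -0.008 0.008 0 0 0.8" --pt "-0.033 -0.005 0.008 0 0 0.8" --pt "-0.033 -0.001 0.009 0 0 0.8" --pt "-0.033 0.003 0.008 0 0 0.8" --pt "-0.032 0.007 0.009 0 0 0.8" --pt "-0.032 0.01 0.008 0 0 0.8" --pt "-0.03 0.014 0.009 0 0 0.8" --gripper 90

```text
time_s: 11.3
eef_pos: [0.5511, -0.2421, 0.2454]
ee_rot: [-2.894, -1.223, -0.002]
wrist_force: [0.2, -0.9, 0.3]
gripper_width: 0.0571
grip_force: 0.0
```

Emit:
drive_tool --pt "-0.029 0.017 0.008 0 0 0.8" --pt "-0.026 0.02 0.009 0 0 0.8" --pt "-0.024 0.022 0.008 0 0 0.8" --pt "0 0 0 0 0 0" --pt "0 0 0 0 0 0" --pt "0 0 0 0 0 0"

```text
time_s: 11.9
eef_pos: [0.5282, -0.3365, 0.2207]
ee_rot: [-3.054, -0.731, -0.003]
wrist_force: [0.3, -0.1, -0.2]
gripper_width: 0.057
grip_force: 0.0
```

```bash
python3 - <<'E'
from h import *
s=status.sense();print(s['eef_pos'],s['ee_rot'])
p,P=cloud('wrist');cv2.imwrite('pics/w3.png',p[:,:,::-1])
Q=P.reshape(-1,3);Q=Q[~np.isnan(Q[:,0])]
Q=Q[np.hypot(Q[:,0]-.5273,Q[:,1]+.3375)<.11]
H=Q[(Q[:,2]>.084)&(Q[:,2]<.098)];print('bar',len(H),np.median(H[:,2]),*rect(H))
B=Q[(Q[:,2]>.034)&(Q[:,2]<.05)];print('back',len(B),np.median(B[:,2]),*rect(B),*fitrect(B,26.8))
L=R.from_rotvec(s['ee_rot']).inv().apply(P.reshape(-1,3)-s['eef_pos'])
L=L[(L[:,2]<-30)|((L[:,2]<-.03)&(L[:,2]>-.1)&(abs(L[:,0])<.02)&(abs(L[:,1])<.07))]
print('finger lowest z',np.nanmax(L[:,2]),np.nanpercentile(L[:,2],95))
plan([((.5273,-.3375,.024),-63.2)],step=.03)
E
```

```text
[ 0.52823678 -0.33653234  0.22074505] [-3.05411139e+00 -7.30946521e-01 -2.97243498e-03]
bar 1771 0.09147091909075111 [ 530.5 -337.2] [90.7 20.7] 26.5
back 5753 0.03980365717028689 [ 530.5 -337.1] [ 89.9 133. ] 26.9 [ 0.5296 -0.3371] 23.8 x [-0.0448  0.0448] y [-0.0653  0.0643]
finger lowest z -0.03275866419206341 -0.03857455907659153
[[-0.0, 0.0, 0.028, -0.0, -0.0, 0.0], [-0.0, 0.0, 0.028, -0.0, -0.0, 0.0], [-0.0, 0.0, 0.028, -0.0, -0.0, 0.0], [-0.0, 0.0, 0.028, -0.0, -0.0, 0.0], [-0.0, 0.0, 0.028, -0.0, -0.0, 0.0], [-0.001, 0.0, 0.028, -0.0, -0.01, 0.01], [-0.0, 0.0, 0.029, -0.0, -0.0, 0.0]]
end [ 0.5275 -0.3369  0.0239]
```

View pics/w3.png

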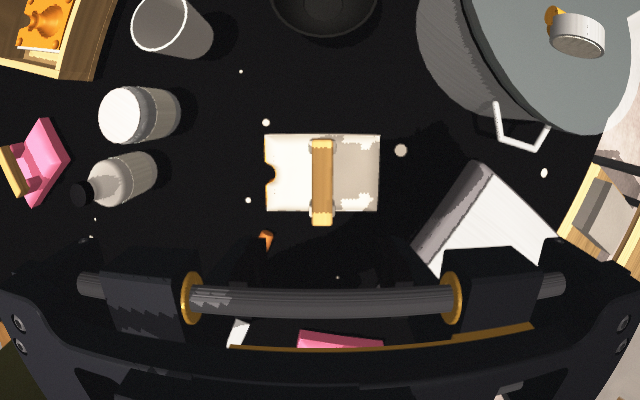

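Wrist view: the white half has its grip at (322,182) and its notch on the left. The pot and scale are close on the right, so I'll check that the gripper body clears them before descending.

```bash
python3 - <<'E'
from h import *
for n in('top','scene','wrist'):
    p,P=cloud(n);Q=P.reshape(-1,3);Q=Q[~np.isnan(Q[:,0])]
    L=Rd(-63.1).inv().apply(Q-[.5305,-.3372,0])
    for zl in(.05,.11):
        m=(abs(L[:,0])<.10)&(abs(L[:,1])<.19)&(Q[:,2]>zl)&(Q[:,2]<.3)
        if n!='scene': m&=(Q[:,2]<.16)
        A=L[m&(L[:,1]>.03)];A=A[A[:,0]>-.06]
        if len(A):print(n,zl,len(A),'min y',np.percentile(A[:,1],2).round(3),'min x',np.percentile(A[:,0],[2]).round(3),'within |x|<.045:',np.sort(A[abs(A[:,0])<.045][:,1])[:3])
    k=(Q[:,2]>.12)&(Q[:,2]<.3)&(abs(Q[:,0]-.7)<.15)&(abs(Q[:,1]+.42)<.15);D=Q[k]
    if k.sum()>20:print(n,'pot',k.sum(),np.percentile(D,[2,98],axis=0).round(3))
E
```

```text
top 0.05 101 min y 0.168 min x [0.052] within |x|<.045: []
top 0.11 47 min y 0.169 min x [0.053] within |x|<.045: []
top pot 4414 [[ 0.692 -0.563  0.129]
 [ 0.847 -0.343  0.229]]
scene 0.05 109 min y 0.031 min x [-0.058] within |x|<.045: [0.03009709 0.03040502 0.03064114]
scene 0.11 77 min y 0.031 min x [-0.007] within |x|<.045: [0.03009709 0.03040502 0.03064114]
scene pot 3138 [[ 0.692 -0.564  0.137]
 [ 0.848 -0.34   0.237]]
wrist 0.05 967 min y 0.168 min x [-0.057] within |x|<.045: [0.18363268 0.184351   0.1844088 ]
wrist 0.11 538 min y 0.165 min x [0.054] within |x|<.045: []
wrist pot 20060 [[ 0.552 -0.56   0.127]
 [ 0.838 -0.364  0.291]]
```

Emit:
drive_tool --pt "0.002 0.002 0.04 0 0 0" --pt "0 0 0.04 0 0 0" --pt "0 0 0.04 0 0 0" --pt "0 0 0.03 0 0 0" --pt "0 0 0.02 0 0 0" --pt "0 0 0.015 0 0 0" --pt "0 0 0.011 0 0 0" --pt "0 0 0 0 0 0"

```text
time_s: 12.9
eef_pos: [0.5285, -0.3397, 0.0236]
ee_rot: [-3.056, -0.724, 0.002]
wrist_force: [-0.7, -0.1, -0.1]
gripper_width: 0.0573
grip_force: 0.0
```

Emit:
drive_tool --pt "0 0 0 0 0 0" --pt "0 0 0 0 0 0" --pt "0 0 0 0 0 0" --pt "0 0 0 0 0 0" --pt "0 0 0 0 0 0" --pt "0 0 0 0 0 0" --gripper 255 --newtons 45

```text
time_s: 13.5
eef_pos: [0.5286, -0.3393, 0.0249]
ee_rot: [-3.056, -0.724, 0.001]
wrist_force: [-2.4, 3.4, 6.0]
gripper_width: 0.0215
grip_force: 45.0
```

Emit:
drive_tool --pt "0 0 -0.01 0 0 0" --pt "0 0 -0.02 0 0 0" --pt "0 0 -0.03 0 0 0" --pt "0 0 -0.03 0 0 0" --pt "0 0 -0.03 0 0 0" --pt "0 0 -0.03 0 0 0" --pt "0 0 -0.03 0 0 0" --pt "0 0 -0.02 0 0 0"

```text
time_s: 14.3
eef_pos: [0.5292, -0.3411, 0.2268]
ee_rot: [3.055, 0.722, 0.002]
wrist_force: [0.4, -0.3, -4.4]
gripper_width: 0.0216
grip_force: 45.0
```

```bash
python3 -c "
from h import *
plan([((.55,-.09,.245),-72),((.568,.166,.22),-80.9)],step=.03)"
```

```text
[[0.015, -0.024, -0.002, 0.0, -0.0, 0.12], [0.014, -0.024, -0.002, 0.0, -0.0, 0.12], [0.014, -0.024, -0.002, 0.0, -0.0, 0.12], [0.013, -0.025, -0.002, 0.0, -0.0, 0.12], [0.013, -0.025, -0.002, 0.0, -0.0, 0.12], [0.012, -0.025, -0.002, 0.0, -0.0, 0.12], [0.012, -0.025, -0.002, 0.01, -0.0, 0.12], [0.012, -0.026, -0.002, 0.0, -0.0, 0.12]]
[[0.011, -0.025, -0.003, 0.01, -0.01, 0.12], [0.011, -0.026, 0.003, -0.0, 0.0, 0.12], [0.01, -0.027, 0.003, -0.0, 0.0, 0.12], [0.01, -0.027, 0.003, -0.0, 0.0, 0.12], [0.009, -0.027, 0.003, -0.0, 0.0, 0.12], [0.009, -0.027, 0.003, -0.0, 0.0, 0.13], [0.008, -0.027, 0.003, -0.0, 0.0, 0.12], [0.008, -0.028, 0.003, -0.0, 0.0, 0.13]]
[[0.008, -0.027, 0.002, -0.0, 0.0, 0.12], [0.007, -0.028, 0.003, -0.0, 0.0, 0.13]]
end [0.5681 0.1661 0.2196]
```

Emit:
drive_tool --pt "0.015 -0.024 -0.002 0 0 0.12" --pt "0.014 -0.024 -0.002 0 0 0.12" --pt "0.014 -0.024 -0.002 0 0 0.12" --pt "0.013 -0.025 -0.002 0 0 0.12" --pt "0.013 -0.025 -0.002 0 0 0.12" --pt "0.012 -0.025 -0.002 0 0 0.12" --pt "0.012 -0.025 -0.002 0 0 0.12" --pt "0.012 -0.026 -0.002 0 0 0.12"

```text
time_s: 15.1
eef_pos: [0.5467, -0.1162, 0.2405]
ee_rot: [3.098, 0.515, -0.001]
wrist_force: [0.8, -0.3, -3.9]
gripper_width: 0.0212
grip_force: 45.0
```

Emit:
drive_tool --pt "0.011 -0.025 -0.003 0 0 0.12" --pt "0.011 -0.026 0.003 0 0 0.12" --pt "0.01 -0.027 0.003 0 0 0.12" --pt "0.01 -0.027 0.003 0 0 0.12" --pt "0.009 -0.027 0.003 0 0 0.12" --pt "0.009 -0.027 0.003 0 0 0.13" --pt "0.008 -0.027 0.003 0 0 0.12" --pt "0.008 -0.028 0.003 0 0 0.13"

```text
time_s: 15.9
eef_pos: [0.5628, 0.1105, 0.2223]
ee_rot: [3.126, 0.302, -0.001]
wrist_force: [1.0, -0.0, -4.0]
gripper_width: 0.0217
grip_force: 45.0
```

Emit:
drive_tool --pt "0.008 -0.027 0.002 0 0 0.12" --pt "0.007 -0.028 0.003 0 0 0.13" --pt "0 0 0.02 0 0 0" --pt "0 0 0.02 0 0 0" --pt "0 0 0.01 0 0 0" --pt "0 0 0 0 0 0" --pt "0 0 0 0 0 0"

```text
time_s: 16.6
eef_pos: [0.5681, 0.1666, 0.168]
ee_rot: [3.132, 0.249, 0.001]
wrist_force: [-0.6, -0.1, -4.3]
gripper_width: 0.0215
grip_force: 45.0
```

```bash
python3 - <<'E'
from h import *
s=status.sense();print(s['eef_pos'],s['ee_rot'])
p,P=cloud('wrist');q,S=cloud('scene')
T=R.from_rotvec(s['ee_rot']);L=T.inv().apply(P.reshape(-1,3)-s['eef_pos']).reshape(P.shape)
im=np.zeros((400,800,3),np.uint8); im[:,:400]=cv2.resize(p[100:350,195:445],(400,400),interpolation=2); im[:,400:]=cv2.resize(q[120:290,290:460],(400,400),interpolation=2)
cv2.imwrite('pics/over.png',im[:,:,::-1])
# held half in tool frame: back at local z about 24.5-41=-17mm
A=L.reshape(-1,3);A=A[~np.isnan(A[:,0])]
B=A[(abs(A[:,0])<.07)&(abs(A[:,1])<.09)&(A[:,2]>-.03)&(A[:,2]<-.005)]
print('back',len(B),np.percentile(B,[1,50,99],axis=0).round(4))
xs=B[B[:,0]>.02]
import numpy.polynomial as _
# front edge x=+48 : max x per y bin
e=[(yb+.005,np.percentile(B[(B[:,1]>=yb)&(B[:,1]<yb+.01)][:,0],98)) for yb in np.arange(-.06,.06,.01) if ((B[:,1]>=yb)&(B[:,1]<yb+.01)).sum()>10]
print(np.round(e,4).tolist());f=np.polyfit(*np.array(e).T,1);print('edge x at y=0',f[1],'slope deg',np.degrees(np.arctan(f[0])))
z=np.linalg.lstsq(np.c_[B[:,:2],np.ones(len(B))],B[:,2],rcond=None)[0];print('back tilt',z)
E
```

```text
[0.56807142 0.16662    0.16795808] [3.13169628e+00 2.48710895e-01 1.19701220e-03]
back 15142 [[-0.0075 -0.0649 -0.0189]
 [ 0.0262  0.0139 -0.0145]
 [ 0.0485  0.0672 -0.0053]]
[[-0.055, 0.0481], [-0.045, 0.048], [-0.035, 0.0476], [-0.025, 0.0479], [-0.015, 0.0485], [-0.005, 0.0489], [0.005, 0.0489], [0.015, 0.0484], [0.025, 0.0479], [0.035, 0.0478], [0.045, 0.0478], [0.055, 0.0475]]
edge x at y=0 0.04812280189737712 slope deg -0.1454771991544531
back tilt [ 0.07517942  0.00828213 -0.01531685]
```

View pics/over.png

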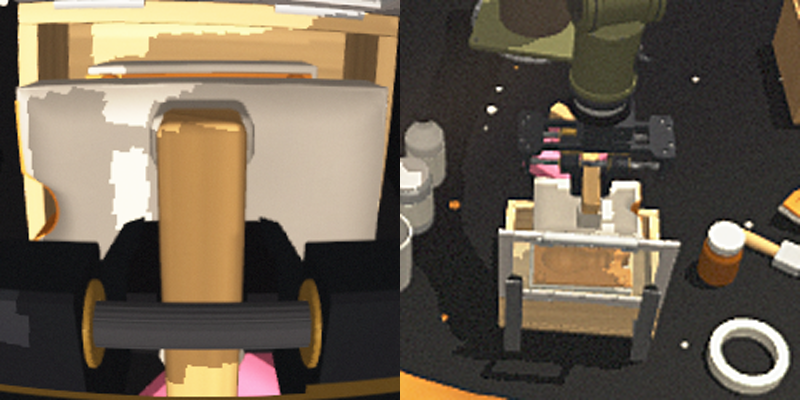

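The held half is over the box with its notch on the same (left) side. The bottom half's white back edge shows at (200,70) just past it. Now a robust level check and the relative edge offset from the same view.

```bash
cat > rel.py <<'E'
from h import *
s=status.sense();print(s['eef_pos'].round(4),s['ee_rot'].round(4))
E0=s['eef_pos'];r=R.from_rotvec(s['ee_rot'])
def plane(B):
    for _ in range(6):
        k=np.linalg.lstsq(np.c_[B[:,:2],np.ones(len(B))],B[:,2],rcond=None)[0]
        e=B[:,2]-np.c_[B[:,:2],np.ones(len(B))]@k;B=B[abs(e)<max(.0015,1.5*np.median(abs(e)))]
    return k,len(B)
D=Rd(-80.9) # level target frame at eef
for n in('wrist','top'):
    p,P=cloud(n);A=D.inv().apply(P.reshape(-1,3)-E0);A=A[~np.isnan(A[:,0])]
    B=A[(A[:,0]>-.045)&(A[:,0]<.046)&(abs(A[:,1])>.026)&(abs(A[:,1])<.066)&(A[:,2]>-.028)&(A[:,2]<-.006)]
    if len(B)>60:
        k,m=plane(B);print(n,'back plane slope x,y',k.round(4),m)
        N=A[abs(A[:,2]-(A[:,:2]@k[:2]+k[2]))<.004]
        N=N[(abs(N[:,0])<.06)&(abs(N[:,1])<.085)]
        print('  top half x max',np.percentile(N[(abs(N[:,1])>.03)&(abs(N[:,1])<.06),0],[97,99.5]).round(4),'y',np.percentile(N[N[:,0]>.015,1],[.5,2,98,99.5]).round(4),'xmin',np.percentile(N[:,0],1).round(4))
    zf=E0[2]-.057
    F=A[(abs(A[:,2]-zf)<.005)&(A[:,0]>.02)&(A[:,0]<.058)&(abs(A[:,1])<.085)]
    if len(F)>20:print('  bottom: n',len(F),'xmax',np.percentile(F[abs(F[:,1])<.06,0],[97,99.5]).round(4),'y',np.percentile(F[:,1],[.5,2,98,99.5]).round(4),'z',np.median(F[:,2]-zf).round(4))
    if len(F)>20:
        e=np.array([(b+.005,np.percentile(F[(F[:,1]>=b)&(F[:,1]<b+.01),0],97)) for b in np.arange(-.06,.06,.01) if ((F[:,1]>=b)&(F[:,1]<b+.01)).sum()>5]);print('  bottom edge slope deg, x0',np.degrees(np.polyfit(*e.T,1)[0]).round(2),np.polyfit(*e.T,1)[1].round(4))
E
python3 rel.py
```

```text
[0.5685 0.1669 0.1686] [-3.1312 -0.2489 -0.0034]
wrist back plane slope x,y [ 0.0253  0.0085 -0.0154] 6528
  top half x max [0.0436 0.045 ] y [-0.0608 -0.0587  0.0601  0.0622] xmin -0.0068
  bottom: n 504 xmax [0.0461 0.0467] y [-0.0676 -0.0652  0.0644  0.0678] z 0.0016
  bottom edge slope deg, x0 0.23 0.0457
top back plane slope x,y [-0.0247  0.0688 -0.0162] 118
  top half x max [0.0352 0.037 ] y [0.0329 0.0336 0.0524 0.0527] xmin -0.0448
```

Aligned to within 1–2 mm and less than 0.5° in yaw, and level to within 0.03 rad. Lowering to about 20 mm of air.

Emit:
drive_tool --pt "-0.001 0 0.012 0 0 0" --pt "0 0 0.014 0 0 0" --pt "0 0 0.014 0 0 0" --pt "0 0 0.012 0 0 0" --pt "0 0 0.008 0 0 0" --pt "0 0 0.005 0 0 0" --pt "0 0 0 0 0 0" --pt "0 0 0 0 0 0"

```text
time_s: 17.6
eef_pos: [0.567, 0.1668, 0.1028]
ee_rot: [-3.132, -0.25, -0.001]
wrist_force: [0.0, 0.1, -5.0]
gripper_width: 0.0214
grip_force: 45.0
```

```bash
python3 rel.py; python3 - <<'E'
from h import *
p,P=cloud('wrist');q,S=cloud('scene');t,_=cloud('top')
im=np.zeros((400,800,3),np.uint8); im[:,:400]=cv2.resize(p[100:350,195:445],(400,400),interpolation=2); im[:,400:]=cv2.resize(q[160:290,310:440],(400,400),interpolation=2)
cv2.imwrite('pics/fin.png',im[:,:,::-1]);s=status.sense();print(s['wrist_force'],s['time_s'],s['grip_force'])
E
```

```text
[0.567  0.1668 0.1028] [-3.1316e+00 -2.4960e-01 -1.3000e-03]
wrist back plane slope x,y [ 0.0272  0.0077 -0.0154] 6473
  top half x max [0.0437 0.0451] y [-0.0606 -0.0585  0.0602  0.0622] xmin -0.0068
  bottom: n 66 xmax [0.0484 0.0486] y [-0.0666 -0.0658  0.0669  0.0675] z 0.0046
  bottom edge slope deg, x0 0.22 0.0481
top back plane slope x,y [-0.0163  0.1093 -0.018 ] 95
  top half x max [0.0341 0.0354] y [0.034  0.0342 0.053  0.0533] xmin -0.0443
[ 0.30216426  0.47878709 -3.46709367] 17.85 44.998312778770924
```

View pics/fin.png

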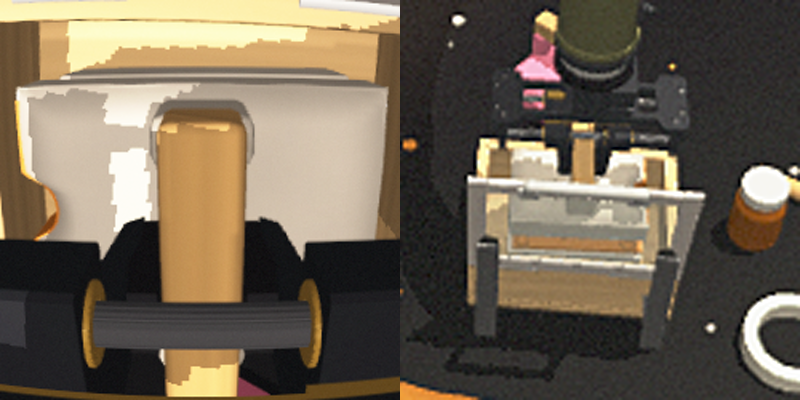

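The final view shows the two halves parallel and edge to edge, with a clear gap visible through the cover (about (580,230) right panel). Wrist force is just the half's weight. Handing in.

```bash
python3 -c "
from bench import ctrl
print(ctrl.sign_off())"
```

```text
the job is handed in; nothing more can be done
None
```

I've handed the job in: the cover rests on its stops, and the gripper holds the top half level about 20 mm above the bottom half, aligned to about 1–2 mm with the notches at the same end; sign-off returned no pass/fail result.

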